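# Move a push-fit stop end to the other air outlet

### The job

The capped air outlet on the bench is wanted for a new line: take the push-fit stop end off its tube by holding the release ring pressed in while you draw the stop end off, then push the stop end fully home on the open tube of the other outlet and let go, so that its ring springs back out and it is locked there. Go gently: never tug at the stop end while it still grips the tube, never ram it on, and do not strain the tubes or brackets. Leave the other things on the bench alone.

Things in the scene. Friction and masses are not known exactly. Their poses are not given: they have to be found in the camera images.
- cap: the stop end, a black plastic push-fit fitting with one closed end and a grey release ring at its mouth; 53 mm long in all, 80 g. Origin on its axis at mid length, x along the axis from the closed end to the mouth (while on a tube: from the tube's tip towards its bracket), z up at the start. Body 34 mm in diameter, x = -27 to 17 mm; ring x = 21 to 26 mm; bore 16 mm, bottom at x = -22 mm
- cap_end (a point): centre of the stop end's flat closed end face, 27 mm from its origin. Locked on a tube the stop end has 3.4 mm of free play along it; it starts pushed on, with the bottom of its bore only 0.2 to 1.4 mm from the tube's tip, so a squeeze that is not shared evenly soon jams it on the tip. A seal drags with 2 to 6 N as it slides on the tube; it clears the tube's tip after 46 to 48 mm
- ring_face (a point): centre of the release ring's flat outer face (30 mm diameter, 17 mm hole), at the stop end's x = 26 mm while sprung out, axes as cap. It stands 7.5 mm proud of the tube all round. The teeth ride with the ring: pulling the body, or pushing the ring alone from behind, only locks them in the groove. Ring and body must be squeezed together along the axis, and kept so while sliding off
- release_ring (a joint): how far the release ring is pressed in towards the body, in m: 0 sprung out, 0.0034 fully in. Its spring needs 4.4 N to start and 12 N for fully in; the teeth clear the tube from about 0.0030. If let go on a tube with the teeth short of the groove, the ring stays about 0.002 in
- cap_bottom (a point): bottom of the stop end's bore, on its axis, 22 mm from its origin. Home on a tube it lies 0 to 3.4 mm beyond the tube's tip. Push on until the tube meets the bottom with a firm stop: with the ring held in, the teeth find the groove only within about 1 mm of that stop; with the ring free it clicks in by itself under about 8 N
- outlet_a: the air outlet that carries the stop end at the start, fixed: steel foot and upright plate 85 mm wide, 122 mm high, 6 mm thick, with a brass valve and elbow behind. Origin on the bench under the upright plate, z up. Its level tube sticks out along its -x, axis 100 mm above the bench, tip 110 mm from the origin; a nut of 30 mm diameter takes the 11 mm next to the plate
- outlet_a_tip (a point): centre of the tip of outlet_a's tube, axes as outlet_a (x from the tip along the tube to the plate). Aluminium tube, 15 mm diameter, tip chamfered by 2 mm, locking groove 2 mm deep from 24.6 to 32.4 mm behind the tip. The teeth score it if it takes much more than 20 N along its axis
- outlet_b: the other air outlet, made as outlet_a, fixed; its tube is open at the start
- outlet_b_tip (a point): centre of the tip of outlet_b's tube, axes and sizes as for outlet_a's
- spanner: bystander: steel spanner 170 mm long lying on the bench
- jar: bystander: glass jar, 68 mm diameter, 85 mm high
- rail: bystander: planed timber rail 240 x 70 x 28 mm lying on the bench
- caliper: bystander: steel caliper 190 mm long lying on the bench
Mind the look-alikes: they are no part of the job. There is more than one size of the cap; the one meant has the size given above.

How it is judged:
By the outcome, as a careful person would: the job done as asked, in the order asked, and still so for the second after the job is handed in, with the robot touching nothing.
It also fails if it takes over 56 s, if anything falls off the work surface, if the arm or the gripper's body presses on something with over 40 N, if the wrist force passes 120 N, or if a joint passes its speed limit or range.

### The arm

A 7-joint arm with a two-finger parallel gripper is mounted at the origin on the work surface. World frame = base frame: x ahead of the robot, y to its left, z up, the work surface at z = 0. Lengths are in m, angles in rad, forces in N, time in s.
With the tool pointing down it reaches from about 0.4 to 0.85 m from the base axis. Payload 4.5 kg.
Tool frame: the origin (TCP) lies midway between the tips of the shut fingers; the grasp point (between the pads) lies 19 mm behind it; z points along the fingers, y is the line along which they close (so a half turn about z gives the same grasp; the last joint's range is limited). The gripper opens to 88 mm and grips with 3 to 60 N. Pads are 18 mm wide; open, the fingers measure 123 mm over their backs; the gripper's body (75 mm by 187 mm) begins 45 mm behind the grasp point.
Start: joints at [1.273, 0.689, -0.195, 1.565, 0.157, 0.902, -0.215], TCP at [0.204, -0.591, 0.239] pointing down, gripper open.
Joint ranges: [-3.01, 3.01], [-0.46, 2.08], [-1.47, 1.51], [0.13, 2.56], [-1, 4.14], [0.04, 2.09], [-2.66, 2.66]. Speed limits (rad/s): [2.57, 2.57, 3.14, 3.14, 3.14, 3.14, 3.14].

### API

Orientations are given as a unit quaternion [x, y, z, w].
In Python, from plant import r gives the robot as it stands.
- The arm moves only by the tool carry_out, never from a script. Its argument "plan" is a list of rows, each an object with "rot": the turn, a rotation vector about the tool's x, y, z in rad, a list of three; "xyz": the shift along the tool's x, y, z in m, a list of three; "grip": the closure in counts, from 0 (fully open) to 255 (shut). In form: [{"rot": [wx, wy, wz], "xyz": [dx, dy, dz], "grip": grip}, ...]. A call has 1 to 8 rows; each row is the pose to reach, as a shift and turn from the pose commanded when the call began, along the tool's axes at that moment; what a row does not reach only later rows make up. A row lasts 1/12 s, in which the tool goes at most 41.7 mm and 7.16 degrees, less where a joint would pass 70% of its speed; a pose out of reach is approached as far as the arm can. A call with a gripper value outside its range is refused whole. The fingers move at their own pace and stop on an object; "squeeze" is the grip in N (left out, the last holds). Time passes only in rows, so rows that repeat a pose let the fingers close. It gives the time, the measured TCP pose, the force, the opening and the grip force at its end, in the units of the state.
- r.get_state(): the state, without advancing time (a new reading comes with each control period).
- r.snapshot(name): name is "scene" or "side" or "wrist"; returns the picture (480x640x3 uint8, red, green, blue); there is no depth.
- r.camera_params(name): a dict with "fx", "fy", "cx", "cy" (pixels), "position" and "attitude" of the camera in the world; the wrist camera has in their place "hand_eye" (4x4, takes a point from camera to tool coordinates, whose origin is the TCP and whose axes are the flange's). Camera axes: x right, y down, z forward; pixel columns grow to the right and rows downward; lengths in m; the calibration is good to about 2 mm. The wrist camera is an equidistant fisheye: a pixel r from the principal point sees the ray r / f radians off the axis. A picture is of the moment at which its call begins: read the wrist's pose just before it. camera_params takes no time and is no camera call.
- r.finish_job(): hands the job in; it is judged then, once.
The state is a dict: "clock": time; "q": joint angles; "qd": joint speeds; "joint_torque": joint torques, N m; "tool_pos": TCP position; "eef_rot": TCP orientation; "contact_force": force on the tool from outside, world axes, zero at the start; "moment": the same for the moment, N m; "opening": opening from 0.0 (shut) to 1.0 (fully open); "finger_force": force on a finger pad.
Only numpy, scipy, OpenCV 4.12 (cv2) and the standard library are available. Lean on these libraries where they do the work, as an engineer would, in place of code of your own. Each camera call takes 0.05 s, during which the arm holds its last target. There are 200 camera calls.

## Working session

There is one attempt and no reset: what is moved stays moved. The work goes in short steps, Python scripts to look and compute and a tool call to move; the robot and the scene stay as the last step left them, time stands still between calls to the robot, and variables do not carry over. Pictures are saved under pics/ and viewed, at most 10 in all, crops included, and the job is handed in when it is done.

Besides the shell and the picture viewer there is one more tool, called as a command line: name --argument value ..., lists and objects as JSON in quotes. carry_out: Moves the arm, as the interface text tells. Its arguments: {"type":"object","properties":{"plan":{"type":"array"},"squeeze":{"type":"number"}},"required":["plan"]}

```bash
ls; mkdir -p pics; python3 - <<'E'
from plant import r
import cv2,numpy as np
np.set_printoptions(precision=4,suppress=True)
for n in ("scene","side"):
    cv2.imwrite(f"pics/{n}0.png",r.snapshot(n)[:,:,::-1])
for n in ("scene","side","wrist"): print(n,r.camera_params(n))
print(r.get_state())
E
```

```text
pics
scene {'fx': 520.2016179636389, 'fy': 520.2016179636389, 'cx': 322.53752243779604, 'cy': 236.90175627432575, 'position': array([1.2207, 0.5117, 0.6549]), 'attitude': array([ 0.3836,  0.7951, -0.4193, -0.2117])}
side {'fx': 440.9379005447665, 'fy': 440.9379005447665, 'cx': 322.7999689760211, 'cy': 237.2882286301141, 'position': array([ 0.3464, -0.6618,  0.5844]), 'attitude': array([ 0.8725, -0.1515,  0.0732, -0.4588])}
wrist {'fx': 371.64829954431775, 'fy': 371.64829954431775, 'cx': 322.26082988148676, 'cy': 233.97825729207392, 'hand_eye': array([[ 0.001 , -0.9596, -0.2812,  0.0726],
       [ 1.    ,  0.0009,  0.0003,  0.0012],
       [-0.0001, -0.2812,  0.9596, -0.1465],
       [ 0.    ,  0.    ,  0.    ,  1.    ]])}
{'clock': 0.1, 'q': array([ 1.2728,  0.6899, -0.1945,  1.5662,  0.1573,  0.9025, -0.2151]), 'qd': array([-0.0029, -0.002 ,  0.0008, -0.0013,  0.0008,  0.0011,  0.0019]), 'joint_torque': array([ -0.0029, -52.8503,  -1.2716, -15.3838,  -0.0526,   0.002 ,
         0.0001]), 'tool_pos': array([ 0.2034, -0.5904,  0.238 ]), 'eef_rot': array([ 0.9863,  0.1652, -0.0002, -0.0008]), 'contact_force': array([0.8046, 0.0636, 0.3952]), 'moment': array([-0.0209, -0.0222,  0.0267]), 'finger_force': 0.0, 'opening': 0.9994692702855453}
```

View pics/scene0.png

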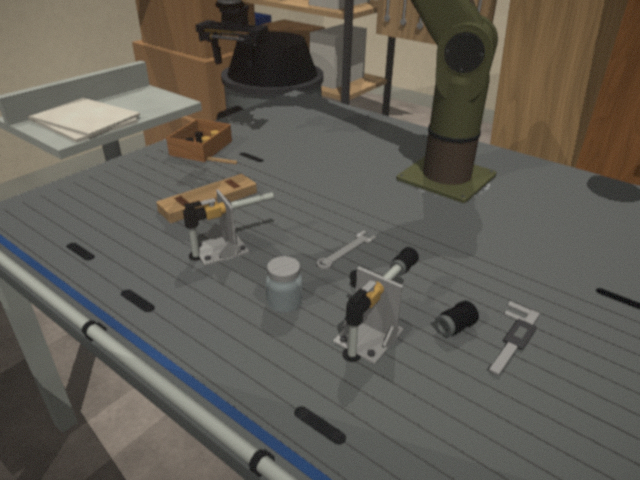

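View pics/side0.png

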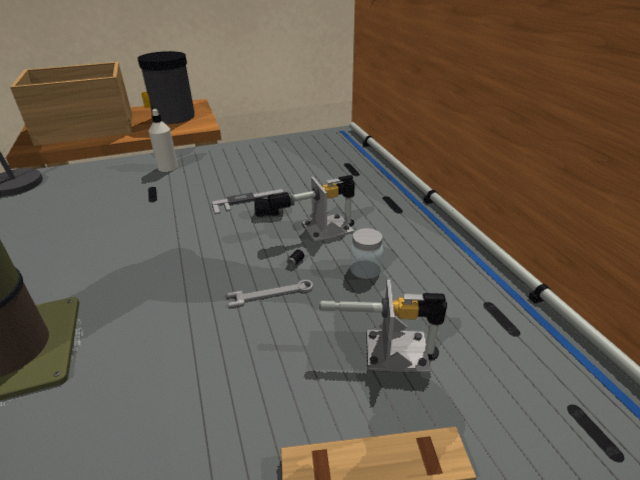

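The scene view shows three candidates:
- The capped outlet's cap, at scene (406,258) and side (283,200).
- A large loose look-alike, at scene (457,320) and side (265,205).
- A small loose look-alike, at side (296,258).

The one meant is the cap on the tube. The open outlet B has its tip at scene (272,196) and side (322,305). Next I'll enlarge crops of these.

```bash
python3 - <<'E'
import cv2,numpy as np
s=cv2.imread("pics/scene0.png");d=cv2.imread("pics/side0.png")
def c(im,u,v,w=100,h=75):
    o=cv2.resize(im[v:v+h,u:u+w],(400,300),interpolation=cv2.INTER_CUBIC)
    for k in range(0,w,25):
        cv2.line(o,(k*4,0),(k*4,5),(0,0,255),1)
        cv2.putText(o,str(u+k),(k*4+2,14),0,.35,(0,255,255),1)
    for k in range(0,h,25):
        cv2.line(o,(0,k*4),(5,k*4),(0,0,255),1);cv2.putText(o,str(v+k),(6,k*4+10),0,.35,(0,255,0),1)
    return o
cv2.imwrite("pics/m.png",np.vstack([np.hstack([c(s,335,240),c(s,180,185)]),np.hstack([c(d,245,170),c(d,310,280)])]))
E
```

```text
(no output)
```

View pics/m.png

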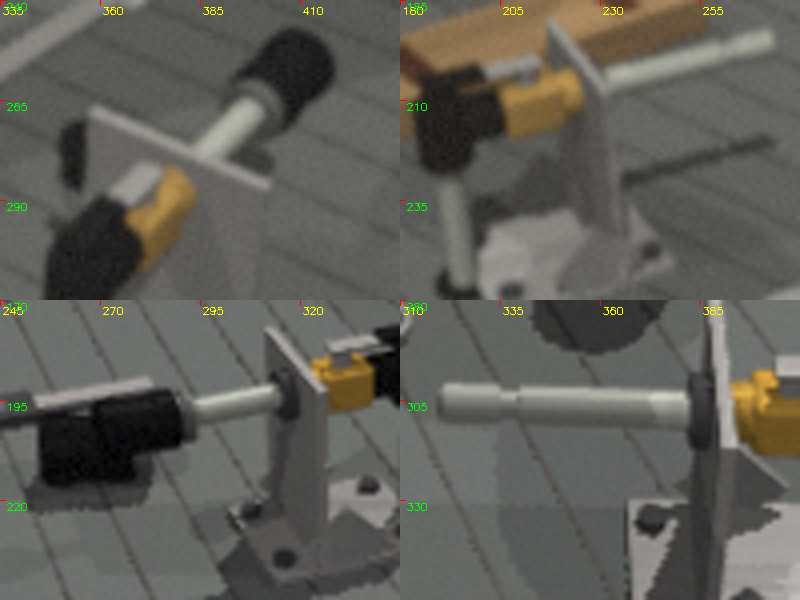

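The mosaic confirms the details. Cap A is black with a grey ring on the tube: ring at scene (399,265), closed end at side (269,201). B's tube is open: tip at scene (272.5,195) and side (320,305.5). Now I'll fit each outlet's pose to these pixels.

```bash
cat > h.py <<'E'
from plant import r
import numpy as np, cv2
from scipy.spatial.transform import Rotation as R
from scipy.optimize import least_squares
np.set_printoptions(precision=4,suppress=True)
P={n:r.camera_params(n) for n in ("scene","side")}
def proj(n,p):
    c=P[n];q=R.from_quat(c["attitude"]).inv().apply(np.asarray(p)-c["position"])
    return np.array([c["fx"]*q[0]/q[2]+c["cx"],c["fy"]*q[1]/q[2]+c["cy"]])
def out(v,m): return np.array([v[0],v[1],0])+R.from_euler("z",v[2]).apply(m)
E
python3 - <<'E'
from h import *
C1=(0,.0425,.122);C2=(0,-.0425,.122)
A=[("scene",(-.0628,0,.1),(399.25,265)),("side",(-.0628,0,.1),(292.5,198.5)),("side",(-.1158,0,.1),(268.75,201)),
("scene",(0,.0425,.122),(402,286.25)),("scene",(0,-.0425,.122),(358.25,267)),("side",(0,.0425,.122),(311.75,177)),("side",(0,-.0425,.122),(326.25,192.5)),("side",(-.014,0,.1),(314.5,193.5))]
B=[("scene",(-.11,0,.1),(272.5,195)),("side",(-.11,0,.1),(320,305.5)),("side",(-.014,0,.1),(382.5,307.5)),("scene",C1,(217,190)),("scene",C2,(231.75,208.75)),("side",C2,(392.5,316))]
for nm,S,g in(("A",A,(.6,.2,0)),("B",B,(.6,-.2,0))):
  best=None
  for y in(-2,-1,0,1,2):
   for flip in (1,-1):
    S2=[(n,(m[0],m[1]*flip,m[2]),px) for n,m,px in S]
    f=lambda v:np.concatenate([proj(n,out(v,m))-px for n,m,px in S2])
    s=least_squares(f,(g[0],g[1],y),loss="soft_l1")
    if best is None or s.cost<best[0].cost: best=(s,flip,f(s.x))
  s=best[0]; print(nm,s.x,s.cost,best[1]);print(best[2].reshape(-1,2));print("tip",out(s.x,(-.11,0,.1)),"dist",np.hypot(*s.x[:2]))
E
```

```text
A [0.6244 0.1749 0.0237] 7.12434552964365 1
[[-2.012   3.3482]
 [-0.3295 -1.202 ]
 [ 0.3554  0.7388]
 [ 0.0038 -0.1865]
 [-0.2406 -0.5065]
 [ 0.3334 -1.4074]
 [-1.028  -0.4199]
 [-1.7105 -0.172 ]]
tip [0.5144 0.1723 0.1   ] dist 0.6484306352617653
B [ 0.6087 -0.2185 -0.4164] 42.22734651700691 -1
[[ -0.4825  -0.121 ]
 [  0.49    -0.8577]
 [ -0.9914  -0.0321]
 [ -1.3339  -1.608 ]
 [ -2.3869  -2.0043]
 [ -2.2054 -36.4463]]
tip [ 0.5081 -0.174   0.1   ] dist 0.6466980746729937
```

```bash
cat >> h.py <<'E'
def go(p,yaw,pts=None):
    "tool shift/turn from the measured pose; yaw=direction of tool y (tube axis), tool z down"
    s=r.get_state();T=R.from_quat(s["eef_rot"])
    c,n=np.cos(yaw),np.sin(yaw)
    D=R.from_matrix(np.array([[-n,c,0],[c,n,0],[0,0,-1.]]))
    return T.inv().apply(np.asarray(p)-s["tool_pos"]),(T.inv()*D).as_rotvec()
E
python3 - <<'E'
from h import *
S=[("scene",(-.11,0,.1),(272.5,195)),("side",(-.11,0,.1),(320,305.5)),("side",(-.014,0,.1),(382.5,307.5)),("scene",(0,-.0425,.122),(217,190)),("scene",(0,.0425,.122),(231.75,208.75)),("side",(0,-.0425,.122),(392.5,316))]
for fl in (1,-1):
 S=[(n,(m[0],(m[1]*fl if n=="scene" else m[1]),m[2]),px) for n,m,px in S]
 f=lambda v:np.concatenate([proj(n,out(v,m))-px for n,m,px in S])
 s=least_squares(f,(.6,-.2,-.2),loss="soft_l1");print(s.x,s.cost,f(s.x).reshape(-1,2).tolist(),out(s.x,(-.11,0,.1)))
print(go((.52,-.18,.22),-.4)); print(go((.40,-.42,.23),-.4))
E
```

```text
[ 0.6087 -0.2154 -0.3837] 3.952462338708112 [[-0.12852473773864403, -0.38279873728143343], [-0.2678085365400307, -0.5777268114360368], [-1.8035058520923712, -1.1437761580592678], [-0.9769291409663765, -0.9953839971691707], [-0.6579054382944207, -1.6473241233285876], [0.5614394232565019, -0.21086245190218733]] [ 0.5067 -0.1742  0.1   ]
[ 0.6085 -0.2186 -0.4262] 63.209716279999306 [[-0.258273001562884, 0.047810532701220154], [0.45121172627824535, -1.2538507019984308], [-1.080969550698228, -0.01811358768793525], [12.20159152403832, 16.736068612791115], [-15.85685738317784, -20.45042938321285], [0.15655157630192207, 1.2723839845706948]] [ 0.5083 -0.1731  0.1   ]
(array([ 0.4331, -0.2848,  0.0184]), array([-0.0015, -0.0005, -0.8389]))
(array([ 0.2414, -0.097 ,  0.0081]), array([-0.0015, -0.0005, -0.8389]))
```

carry_out --plan '[{"rot":[0,0,-0.84],"xyz":[0.433,-0.285,0.018],"grip":0},{"rot":[0,0,-0.84],"xyz":[0.433,-0.285,0.018],"grip":0},{"rot":[0,0,-0.84],"xyz":[0.433,-0.285,0.018],"grip":0},{"rot":[0,0,-0.84],"xyz":[0.433,-0.285,0.018],"grip":0},{"rot":[0,0,-0.84],"xyz":[0.433,-0.285,0.018],"grip":0},{"rot":[0,0,-0.84],"xyz":[0.433,-0.285,0.018],"grip":0},{"rot":[0,0,-0.84],"xyz":[0.433,-0.285,0.018],"grip":0},{"rot":[0,0,-0.84],"xyz":[0.433,-0.285,0.018],"grip":0}]'

```text
clock: 0.77
tool_pos: [0.4075, -0.3255, 0.2269]
eef_rot: [0.832, 0.554, -0.0, -0.0]
contact_force: [0.8, -1.1, 0.1]
opening: 1.0
finger_force: 0.0
```

```bash
python3 -c "
from h import *
print(go((.52,-.18,.22),-.39),r.get_state()['tool_pos'],r.get_state()['clock'])"
```

```text
(array([0.1776, 0.0478, 0.0069]), array([-0.0006, -0.0003, -0.0055])) [ 0.4075 -0.3255  0.2269] 0.7667
```

carry_out --plan '[{"rot":[0,0,0],"xyz":[0.178,0.048,0.007],"grip":0},{"rot":[0,0,0],"xyz":[0.178,0.048,0.007],"grip":0},{"rot":[0,0,0],"xyz":[0.178,0.048,0.007],"grip":0},{"rot":[0,0,0],"xyz":[0.178,0.048,0.007],"grip":0},{"rot":[0,0,0],"xyz":[0.178,0.048,0.007],"grip":0},{"rot":[0,0,0],"xyz":[0.178,0.048,0.007],"grip":0},{"rot":[0,0,0],"xyz":[0.178,0.048,0.007],"grip":0}]'

```text
clock: 1.35
tool_pos: [0.5205, -0.1808, 0.2197]
eef_rot: [0.832, 0.554, -0.0, -0.0]
contact_force: [-0.6, -0.4, 0.4]
opening: 0.997
finger_force: 0.0
```

```bash
cat >> h.py <<'E'
W=r.camera_params("wrist")
def shot(name):
    s=r.get_state();im=r.snapshot("wrist")[:,:,::-1].copy()
    cv2.imwrite(f"pics/{name}.png",im);np.savez(f"pics/{name}.npz",p=s["tool_pos"],q=s["eef_rot"]);return im
def wproj(name,p):
    z=np.load(f"pics/{name}.npz");t=R.from_quat(z["q"]).inv().apply(np.atleast_2d(p)-z["p"])
    H=W["hand_eye"];c=(t-H[:3,3])@H[:3,:3];rr=np.hypot(c[:,0],c[:,1]);th=np.arctan2(rr,c[:,2])
    return np.c_[W["cx"]+W["fx"]*th*c[:,0]/rr,W["cy"]+W["fy"]*th*c[:,1]/rr]
E
python3 -c "
from h import *
shot('wB');s=r.get_state();print(s['tool_pos'],s['eef_rot'])
b=(.6087,-.2154,-.3837)
print(wproj('wB',[out(b,m) for m in((-.11,0,.1),(-.014,0,.1),(0,.0425,.122),(0,-.0425,.122))]))
"
```

```text
[ 0.5195 -0.1826  0.2197] [ 0.8333  0.5528 -0.001  -0.0001]
[[300.5276 224.7502]
 [427.2204 223.5544]
 [457.8588 172.0214]
 [448.1568 285.8605]]
```

View pics/wB.png

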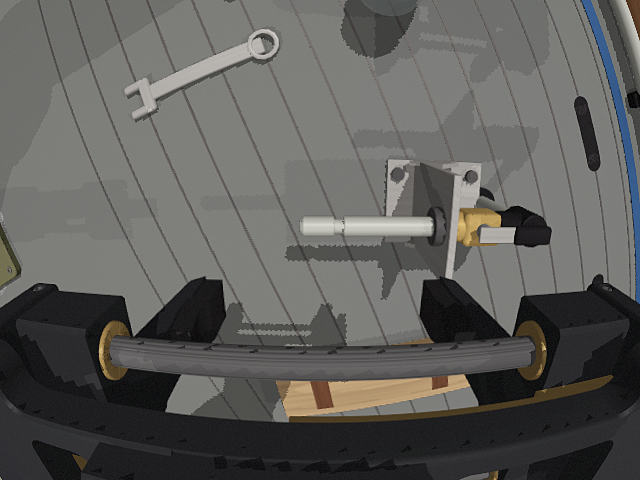

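The wrist view shows B's tube: tip at (300,226), nut front at (430,227), plate right of that. This agrees with the fit to about 2 px. Next, above A.

```bash
python3 -c "
from h import *
im=cv2.imread('pics/wB.png');g=cv2.cvtColor(im,6).astype(int)
for u in range(296,436,6):
  w=np.where(g[205:250,u]>165)[0]+205
  print(u,(w.min(),w.max(),len(w)) if len(w) else None,end='; ')
print(g[226,290:310],g[226,422:436])
print(go((.5356,.1728,.21),.024))"
```

```text
296 None; 302 (np.int64(224), np.int64(229), 6); 308 (np.int64(218), np.int64(233), 16); 314 (np.int64(219), np.int64(233), 15); 320 (np.int64(219), np.int64(233), 15); 326 (np.int64(219), np.int64(233), 15); 332 (np.int64(218), np.int64(233), 16); 338 (np.int64(221), np.int64(231), 11); 344 (np.int64(225), np.int64(231), 5); 350 (np.int64(219), np.int64(233), 15); 356 (np.int64(218), np.int64(233), 16); 362 (np.int64(219), np.int64(233), 15); 368 (np.int64(219), np.int64(233), 15); 374 (np.int64(219), np.int64(233), 15); 380 (np.int64(219), np.int64(233), 15); 386 (np.int64(219), np.int64(233), 15); 392 (np.int64(207), np.int64(233), 20); 398 (np.int64(219), np.int64(233), 15); 404 (np.int64(219), np.int64(233), 15); 410 (np.int64(219), np.int64(233), 15); 416 (np.int64(219), np.int64(233), 15); 422 (np.int64(220), np.int64(232), 13); 428 (np.int64(219), np.int64(232), 14); 434 None; [ 89  95 116 123 121 121 119 121 119 107 162 168 169 190 206 204 204 203
 203 203] [205 204 198 197 197 198 197 198 202 162 109  93  39  27]
(array([ 0.3337, -0.1233,  0.0094]), array([-0.0016,  0.0012, -0.4234]))
```

carry_out --plan '[{"rot":[0,0,-0.423],"xyz":[0.334,-0.123,0.009],"grip":0},{"rot":[0,0,-0.423],"xyz":[0.334,-0.123,0.009],"grip":0},{"rot":[0,0,-0.423],"xyz":[0.334,-0.123,0.009],"grip":0},{"rot":[0,0,-0.423],"xyz":[0.334,-0.123,0.009],"grip":0},{"rot":[0,0,-0.423],"xyz":[0.334,-0.123,0.009],"grip":0},{"rot":[0,0,-0.423],"xyz":[0.334,-0.123,0.009],"grip":0},{"rot":[0,0,-0.423],"xyz":[0.334,-0.123,0.009],"grip":0},{"rot":[0,0,-0.423],"xyz":[0.334,-0.123,0.009],"grip":0}]'

```text
clock: 2.07
tool_pos: [0.5358, 0.1498, 0.2115]
eef_rot: [0.7, 0.714, -0.001, 0.001]
contact_force: [0.0, -0.1, -0.5]
opening: 1.003
finger_force: 0.0
```

carry_out --plan '[{"rot":[0,0,0],"xyz":[0,0,0],"grip":0},{"rot":[0,0,0],"xyz":[0,0,0],"grip":0},{"rot":[0,0,0],"xyz":[0,0,0],"grip":0}]'

```text
clock: 2.32
tool_pos: [0.5358, 0.1481, 0.2114]
eef_rot: [0.7, 0.715, -0.001, 0.001]
contact_force: [-0.4, -1.0, 0.5]
opening: 1.0
finger_force: 0.0
```

```bash
python3 -c "
from h import *
im=shot('wA');s=r.get_state();print(s['tool_pos'],s['eef_rot'])
a=(.6244,.1749,.0237)
print(wproj('wA',[out(a,m) for m in((-.1158,0,.1),(-.0628,0,.1),(-.014,0,.1),(0,.0425,.122),(0,-.0425,.122))]))
cv2.imwrite('pics/wAc.png',cv2.resize(im[150:300,280:480],(800,600),interpolation=cv2.INTER_CUBIC))
"
```

```text
[0.536  0.1475 0.2114] [ 0.7001  0.714  -0.0013  0.0008]
[[283.814  194.4374]
 [358.8902 194.2983]
 [425.6285 195.0857]
 [457.4268 138.4852]
 [448.1133 260.7747]]
```

View pics/wAc.png

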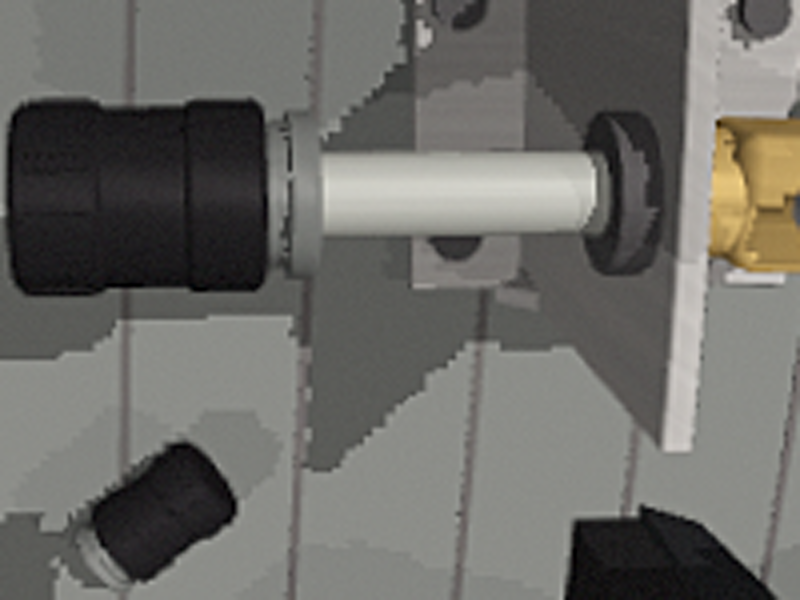

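The crop (4x, origin 280,150) shows the cap's closed end at u≈282 and its ring face at u≈360.5. The tube axis is at v≈198.6 and the nut front at u≈427. The apparent length of about 52 mm and the diameter of 34 mm fit the description. The loose one at lower left is clearly smaller. Now a wrist-only fit of both outlets, so any hand-eye bias cancels between A and B.

```bash
python3 -c "
from h import *
A=[((-.0628,0,.1),(358.5,198.6)),((-.014,0,.1),(425,198.5))]
B=[((-.11,0,.1),(300.5,226)),((-.014,0,.1),(427.7,226))]
for n,S,g in(('wA',A,(.624,.175,.02)),('wB',B,(.609,-.215,-.38))):
  f=lambda v:(wproj(n,[out(v,m) for m,_ in S])-np.array([p for _,p in S])).ravel()
  s=least_squares(f,g);print(n,s.x,f(s.x),'tip',out(s.x,(-.11,0,.1)))
  if n=='wA':
    c=out(s.x,(-.0888,0,.116)); print('cap',c,go(c+[0,0,.02],s.x[2]),go(c-[0,0,.007],s.x[2]))
"
```

```text
wA [0.6242 0.1725 0.0355] [-0.0693 -0.0006  0.0741  0.0036] tip [0.5143 0.1686 0.1   ]
cap [0.5354 0.1694 0.116 ] (array([ 0.0221, -0.    ,  0.0753]), array([-0.0008,  0.0029, -0.0158])) (array([ 0.0222, -0.    ,  0.1023]), array([-0.0008,  0.0029, -0.0158]))
wB [ 0.6076 -0.2175 -0.3936] [ 0.3579 -0.0064 -0.3867 -0.0289] tip [ 0.5061 -0.1753  0.1   ]
```

carry_out --plan '[{"rot":[0,0.003,-0.016],"xyz":[0.022,-0.001,0.03],"grip":0},{"rot":[0,0.003,-0.016],"xyz":[0.022,-0.001,0.06],"grip":0},{"rot":[0,0.003,-0.016],"xyz":[0.022,-0.001,0.08],"grip":0},{"rot":[0,0.003,-0.016],"xyz":[0.022,-0.001,0.09],"grip":0},{"rot":[0,0.003,-0.016],"xyz":[0.022,-0.001,0.1],"grip":0},{"rot":[0,0.003,-0.016],"xyz":[0.022,-0.001,0.1],"grip":0},{"rot":[0,0.003,-0.016],"xyz":[0.022,-0.001,0.1],"grip":0}]'

```text
clock: 2.95
tool_pos: [0.5348, 0.1721, 0.1121]
eef_rot: [0.693, 0.721, 0.001, -0.001]
contact_force: [0.3, -0.2, 0.6]
opening: 0.997
finger_force: 0.0
```

```bash
python3 -c "
from h import *
im=shot('wA2');s=r.get_state();print(s['tool_pos'],s['eef_rot'],s['contact_force'])
print(go((.5354,.1694,.109),.0355))
cv2.imwrite('pics/wA2c.png',cv2.resize(im[190:380,180:460],(800,543),interpolation=cv2.INTER_CUBIC))
"
```

```text
[0.5351 0.1726 0.1126] [ 0.6933  0.7207  0.0017 -0.0006] [ 1.503  -0.0945  0.0992]
(array([-0.0033,  0.0002,  0.0036]), array([ 0.0016, -0.0032,  0.0033]))
```

View pics/wA2c.png

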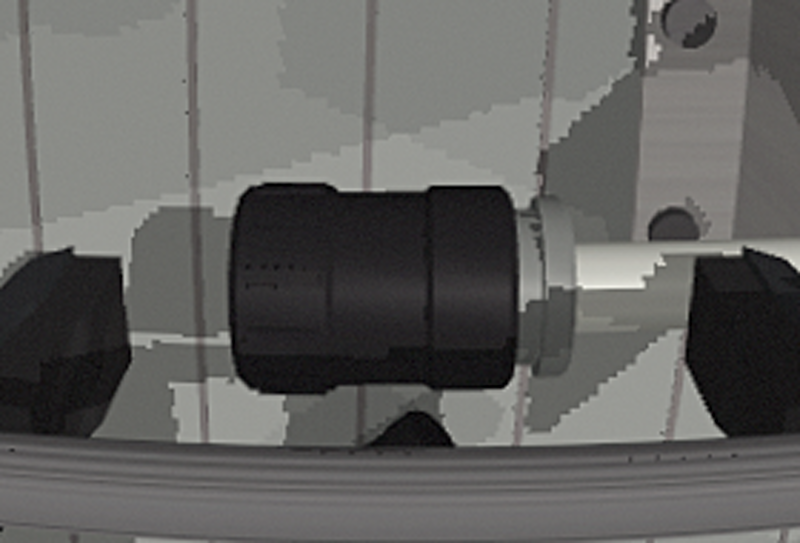

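The gripper straddles the cap: pads at crop x 130 and 687, cap from 232 to 577. The gripper centre is about 0.6 mm towards the bracket. I'll shift it, go down to ring height, then close lightly.

carry_out --plan '[{"rot":[0,0,0],"xyz":[-0.002,-0.0016,0.0],"grip":0},{"rot":[0,0,0],"xyz":[-0.002,-0.0016,0.002],"grip":0},{"rot":[0,0,0],"xyz":[-0.002,-0.0016,0.0035],"grip":0},{"rot":[0,0,0],"xyz":[-0.002,-0.0016,0.0035],"grip":0},{"rot":[0,0,0],"xyz":[-0.002,-0.0016,0.0035],"grip":0}]'

```text
clock: 3.42
tool_pos: [0.5328, 0.1711, 0.1083]
eef_rot: [0.693, 0.721, 0.001, -0.001]
contact_force: [1.0, -0.3, 0.1]
opening: 0.999
finger_force: 0.0
```

carry_out --plan '[{"rot":[0,0,0],"xyz":[0,0,0],"grip":60},{"rot":[0,0,0],"xyz":[0,0,0],"grip":90},{"rot":[0,0,0],"xyz":[0,0,0],"grip":94},{"rot":[0,0,0],"xyz":[0,0,0],"grip":96},{"rot":[0,0,0],"xyz":[0,0,0],"grip":98},{"rot":[0,0,0],"xyz":[0,0,0],"grip":98}]' --squeeze 4

```text
clock: 3.92
tool_pos: [0.5332, 0.1711, 0.1083]
eef_rot: [0.693, 0.721, 0.001, -0.001]
contact_force: [1.0, -0.2, 0.7]
opening: 0.619
finger_force: 0.4
```

carry_out --plan '[{"rot":[0,0,0],"xyz":[0,0,0],"grip":101},{"rot":[0,0,0],"xyz":[0,0,0],"grip":101},{"rot":[0,0,0],"xyz":[0,0,0],"grip":104},{"rot":[0,0,0],"xyz":[0,0,0],"grip":104},{"rot":[0,0,0],"xyz":[0,0,0],"grip":104}]' --squeeze 4

```text
clock: 4.33
tool_pos: [0.5331, 0.1711, 0.1083]
eef_rot: [0.693, 0.721, 0.001, -0.001]
contact_force: [1.9, 0.1, -0.2]
opening: 0.598
finger_force: 4.0
```

carry_out --plan '[{"rot":[0,0,0],"xyz":[0,0,0],"grip":115},{"rot":[0,0,0],"xyz":[0,0,0],"grip":115},{"rot":[0,0,0],"xyz":[0,0,0],"grip":115}]' --squeeze 8

```text
clock: 4.58
tool_pos: [0.5325, 0.1711, 0.1083]
eef_rot: [0.693, 0.721, 0.001, -0.001]
contact_force: [0.3, 0.2, 2.8]
opening: 0.582
finger_force: 8.0
```

carry_out --plan '[{"rot":[0,0,0],"xyz":[0,0,0],"grip":125},{"rot":[0,0,0],"xyz":[0,0,0],"grip":125},{"rot":[0,0,0],"xyz":[0,0,0],"grip":125}]' --squeeze 11

```text
clock: 4.83
tool_pos: [0.5323, 0.171, 0.1082]
eef_rot: [0.693, 0.721, 0.001, -0.001]
contact_force: [-0.2, 0.6, 2.8]
opening: 0.577
finger_force: 11.0
```

carry_out --plan '[{"rot":[0,0,0],"xyz":[0,0,0],"grip":130},{"rot":[0,0,0],"xyz":[0,0,0],"grip":130},{"rot":[0,0,0],"xyz":[0,0,0],"grip":130}]' --squeeze 16

```text
clock: 5.08
tool_pos: [0.5327, 0.171, 0.1082]
eef_rot: [0.693, 0.721, 0.001, -0.001]
contact_force: [-1.0, 0.9, 2.6]
opening: 0.556
finger_force: 16.0
```

The ring is fully in: the opening went from 52.6 to 48.9 mm with almost no axial load. Draw off slowly.

carry_out --plan '[{"rot":[0,0,0],"xyz":[0,0,0],"grip":140},{"rot":[0,0,0],"xyz":[0,-0.0005,0],"grip":140},{"rot":[0,0,0],"xyz":[0,-0.001,0],"grip":140},{"rot":[0,0,0],"xyz":[0,-0.0015,0],"grip":140},{"rot":[0,0,0],"xyz":[0,-0.002,0],"grip":140}]' --squeeze 20

```text
clock: 5.5
tool_pos: [0.5317, 0.171, 0.1083]
eef_rot: [0.693, 0.721, 0.002, -0.001]
contact_force: [3.3, -0.2, 1.5]
opening: 0.559
finger_force: 20.0
```

carry_out --plan '[{"rot":[0,0,0],"xyz":[0,-0.0007,0],"grip":140},{"rot":[0,0,0],"xyz":[0,-0.0014,0],"grip":140},{"rot":[0,0,0],"xyz":[0,-0.0021,0],"grip":140},{"rot":[0,0,0],"xyz":[0,-0.003,0],"grip":140},{"rot":[0,0,0],"xyz":[0,-0.003,0],"grip":140}]'

```text
clock: 5.92
tool_pos: [0.5276, 0.1709, 0.1083]
eef_rot: [0.693, 0.721, 0.001, -0.001]
contact_force: [2.7, -0.3, 2.5]
opening: 0.556
finger_force: 20.0
```

carry_out --plan '[{"rot":[0,0,0],"xyz":[0,-0.002,0],"grip":140},{"rot":[0,0,0],"xyz":[0,-0.004,0],"grip":140},{"rot":[0,0,0],"xyz":[0,-0.006,0],"grip":140},{"rot":[0,0,0],"xyz":[0,-0.009,0],"grip":140},{"rot":[0,0,0],"xyz":[0,-0.012,0],"grip":140},{"rot":[0,0,0],"xyz":[0,-0.015,0],"grip":140},{"rot":[0,0,0],"xyz":[0,-0.018,0],"grip":140}]'

```text
clock: 6.5
tool_pos: [0.5091, 0.1702, 0.1083]
eef_rot: [0.693, 0.721, 0.001, -0.001]
contact_force: [1.7, -0.1, 2.9]
opening: 0.558
finger_force: 20.0
```

carry_out --plan '[{"rot":[0,0,0],"xyz":[0,-0.003,0],"grip":140},{"rot":[0,0,0],"xyz":[0,-0.006,0],"grip":140},{"rot":[0,0,0],"xyz":[0,-0.009,0],"grip":140},{"rot":[0,0,0],"xyz":[0,-0.012,0],"grip":140},{"rot":[0,0,0],"xyz":[0,-0.014,0],"grip":140},{"rot":[0,0,0],"xyz":[0,-0.016,0],"grip":140}]'

```text
clock: 7.0
tool_pos: [0.493, 0.1693, 0.1079]
eef_rot: [0.693, 0.721, 0.0, -0.001]
contact_force: [1.4, -0.2, 0.7]
opening: 0.562
finger_force: 20.1
```

carry_out --plan '[{"rot":[0,0,0],"xyz":[0,-0.002,0],"grip":140},{"rot":[0,0,0],"xyz":[0,-0.004,0],"grip":140},{"rot":[0,0,0],"xyz":[0,-0.006,0],"grip":140},{"rot":[0,0,0],"xyz":[0,-0.009,0],"grip":140},{"rot":[0,0,0],"xyz":[0,-0.013,0],"grip":140},{"rot":[0,0,0],"xyz":[0,-0.018,0],"grip":140},{"rot":[0,0,0],"xyz":[0,-0.024,0],"grip":140},{"rot":[0,0,0],"xyz":[0,-0.024,0],"grip":140}]'

```text
clock: 7.67
tool_pos: [0.4678, 0.1683, 0.1081]
eef_rot: [0.692, 0.722, -0.0, -0.001]
contact_force: [-0.6, 0.2, -0.9]
opening: 0.556
finger_force: 20.0
```

```bash
python3 -c "
from h import *
im=shot('wC');s=r.get_state();print(s['tool_pos'],s['eef_rot'],s['contact_force'],s['moment'],s['opening'],s['clock'])
b=(.6076,-.2175,-.3936)
cv2.imwrite('pics/wCc.png',cv2.resize(im[190:380,180:460],(800,543),interpolation=cv2.INTER_CUBIC))
p=out(b,(-.18,0,.1082)); print(p,go(p,b[2]))
"
```

```text
[0.4687 0.1684 0.1082] [ 0.6925  0.7214  0.0004 -0.0012] [ 0.2732  0.2962 -0.5536] [-0.0694 -0.0906 -0.0235] 0.5580493479380981 7.7167
[ 0.4414 -0.1485  0.1082] (array([-0.3155, -0.0403, -0.0007]), array([-0.0016, -0.0021,  0.4346]))
```

View pics/wCc.png

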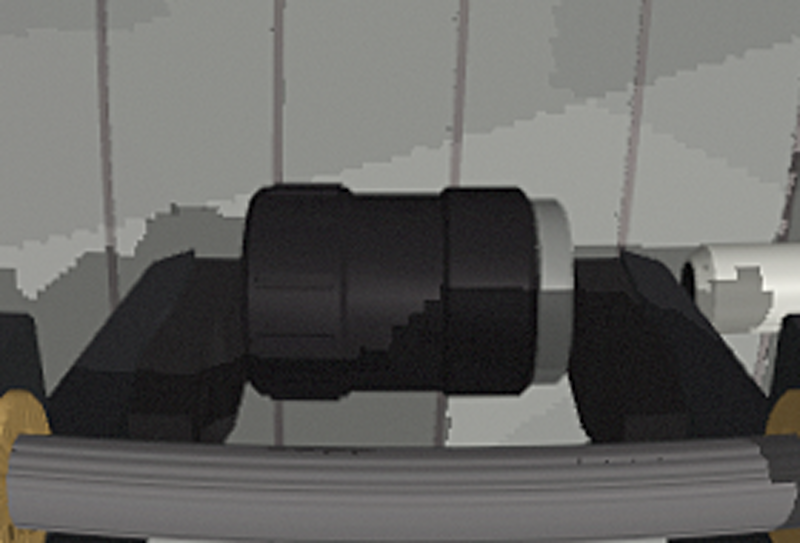

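The cap is held straight with its ring pressed in, spanning crop x 245–573 with its axis at row ≈291.5. Tube A is now free, with its tip at crop (690,289). Carry the cap over to B.

carry_out --plan '[{"rot":[0,0,0],"xyz":[0,-0.01,-0.03],"grip":140},{"rot":[0,0,0.06],"xyz":[-0.035,-0.012,-0.03],"grip":140},{"rot":[0,0,0.13],"xyz":[-0.075,-0.013,-0.03],"grip":140},{"rot":[0,0,0.19],"xyz":[-0.115,-0.014,-0.03],"grip":140},{"rot":[0,0,0.25],"xyz":[-0.155,-0.015,-0.03],"grip":140},{"rot":[0,0,0.31],"xyz":[-0.195,-0.016,-0.03],"grip":140},{"rot":[0,0,0.37],"xyz":[-0.235,-0.017,-0.03],"grip":140},{"rot":[0,0,0.43],"xyz":[-0.275,-0.018,-0.03],"grip":140}]'

```text
clock: 8.38
tool_pos: [0.4627, -0.109, 0.1375]
eef_rot: [0.831, 0.556, 0.001, -0.001]
contact_force: [0.6, 0.1, -1.4]
opening: 0.557
finger_force: 20.0
```

```bash
python3 -c "
from h import *
b=(.6076,-.2175,-.3936);p=out(b,(-.1586,.0014,.1082)); s=r.get_state();print(p,go(p,b[2]+.005),s['opening'],s['contact_force'])"
```

```text
[ 0.4617 -0.1554  0.1082] (array([-0.0433,  0.0168,  0.0291]), array([-0.0008, -0.0028, -0.0042])) 0.5572400884381209 [ 0.6229  0.1134 -1.4285]
```

carry_out --plan '[{"rot":[0,-0.002,-0.004],"xyz":[-0.02,0.015,0.0],"grip":140},{"rot":[0,-0.002,-0.004],"xyz":[-0.0433,0.015,0.01],"grip":140},{"rot":[0,-0.002,-0.004],"xyz":[-0.0433,0.015,0.02],"grip":140},{"rot":[0,-0.002,-0.004],"xyz":[-0.0433,0.015,0.029],"grip":140},{"rot":[0,-0.002,-0.004],"xyz":[-0.0433,0.015,0.029],"grip":140},{"rot":[0,-0.002,-0.004],"xyz":[-0.0433,0.015,0.029],"grip":140}]'

```text
clock: 8.88
tool_pos: [0.4604, -0.1515, 0.108]
eef_rot: [0.829, 0.559, 0.0, -0.001]
contact_force: [0.5, 0.4, -1.0]
opening: 0.557
finger_force: 20.0
```

```bash
python3 -c "
from h import *
im=shot('wD');s=r.get_state();print(s['tool_pos'],s['eef_rot'],s['contact_force'],s['opening'],s['clock'])
im2=cv2.imread('pics/wC.png')
f=lambda i:cv2.resize(i[230:330,300:500],(800,400),interpolation=cv2.INTER_CUBIC)[:,:,:]
cv2.imwrite('pics/wDc.png',np.vstack([f(im2)[80:380],f(im)[80:380]]))
for n in('wC','wD'):
  z=np.load(f'pics/{n}.npz');print(n,z['p'],R.from_quat(z['q']).as_matrix()[:,1:].T)
"
```

```text
[ 0.4607 -0.1515  0.1084] [ 0.829   0.5593  0.0002 -0.0009] [-0.3914  1.0485 -1.0624] 0.5555120287594661 8.9333
wC [0.4678 0.1683 0.1081] [[ 0.9991  0.0412 -0.0022]
 [-0.0023  0.0019 -1.    ]]
wD [ 0.4604 -0.1515  0.108 ] [[ 0.9272 -0.3747 -0.002 ]
 [-0.0013  0.002  -1.    ]]
```

View pics/wDc.png

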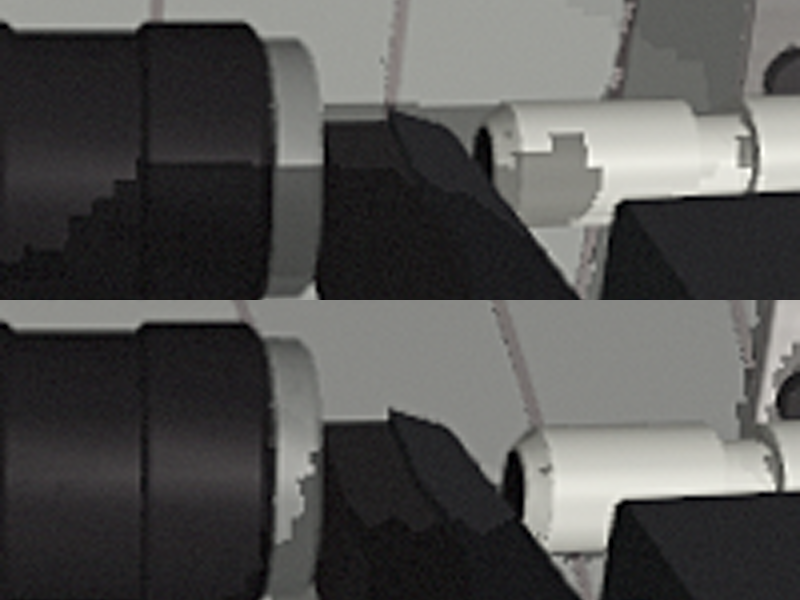

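Top is the A view, bottom the B view. Tube A's mid row is ≈165 and tube B's ≈188, so the tool has to move about 2.5 mm along −x. I'll convert this through the fisheye model.

```bash
cat >> h.py <<'E'
def ray(u,v):
    a=np.array([u-W["cx"],v-W["cy"]]);rr=np.hypot(*a);th=rr/W["fx"];H=W["hand_eye"]
    return H[:3,:3]@np.r_[np.sin(th)*a/rr,np.cos(th)]
def mid(u,v1,v2,z=.008):
    d=ray(u,v1)+ray(u,v2);o=W["hand_eye"][:3,3];return o+d*(z-o[2])/d[2]
def edge(u,v,z=.008):
    d=ray(u,v);o=W["hand_eye"][:3,3];return o+d*(z-o[2])/d[2]
E
python3 -c "
from h import *
C=lambda c,a,b:(180+c/2.857,190+a/2.857,190+b/2.857)
D=lambda c,a,b:(300+c/4,250+a/4,250+b/4)
for t in((300,185,399),(490,188,395),(555,198,385)):print('cap',mid(*C(*t))*1e3)
print('A',mid(*D(540,103,227))*1e3,edge(*D(540,103,0)[:2])*1e3,edge(*D(680,100,0)[:2])*1e3)
print('B',mid(*D(560,125,252))*1e3,edge(*D(560,125,0)[:2])*1e3,edge(*D(700,124,0)[:2])*1e3)
"
```

```text
cap [ -1.4623 -16.3158   8.    ]
cap [-1.3194 14.3374  8.    ]
cap [-1.447 24.917  8.   ]
A [-1.7661 54.2528  8.    ] [ 6.2324 53.2962  8.    ] [ 6.1324 71.2184  8.    ]
B [-4.9786 57.1923  8.    ] [ 3.3603 56.1215  8.    ] [ 2.9032 74.3924  8.    ]
```

carry_out --plan '[{"rot":[0,0,0.012],"xyz":[-0.0028,0,0],"grip":140},{"rot":[0,0,0.012],"xyz":[-0.0028,0,0],"grip":140},{"rot":[0,0,0.012],"xyz":[-0.003,0.008,0],"grip":140},{"rot":[0,0,0.012],"xyz":[-0.003,0.016,0],"grip":140},{"rot":[0,0,0.012],"xyz":[-0.003,0.016,0],"grip":140},{"rot":[0,0,0.012],"xyz":[-0.003,0.016,0],"grip":140}]'

```text
clock: 9.43
tool_pos: [0.4749, -0.1618, 0.1083]
eef_rot: [0.833, 0.553, 0.001, -0.0]
contact_force: [0.2, 0.2, -1.0]
opening: 0.559
finger_force: 20.0
```

```bash
python3 -c "
from h import *
im=shot('wE');s=r.get_state();print(s['tool_pos'],s['eef_rot'],s['contact_force'],s['opening'],s['clock'])
cv2.imwrite('pics/wEc.png',cv2.resize(im[230:330,280:480],(800,400),interpolation=cv2.INTER_CUBIC))
"
```

```text
[ 0.4742 -0.1616  0.1082] [ 0.833   0.5533  0.0001 -0.0006] [ 0.1265  0.1252 -1.4744] 0.554137694446658 9.4833
```

View pics/wEc.png

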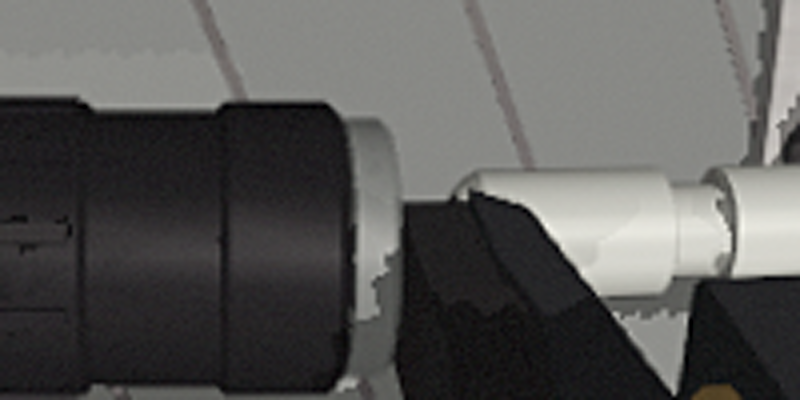

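The cap's ring is at crop x 350–402 (rows 117–380). The tube tip is at x≈455, with edges at rows 170 and 297. Checking the alignment numerically.

```bash
python3 -c "
from h import *
D=lambda c,a,b=0:(280+c/4,230+a/4,230+b/4)
print(mid(*D(280,101,391))*1e3,mid(*D(375,117,380))*1e3,'tube',mid(*D(650,170,297))*1e3)
for t in((500,171),(650,170),(770,166.5)):print(edge(*D(*t)[:2])*1e3)
print(edge(*D(455,195)[:2])*1e3,edge(*D(402,200)[:2],z=-.006)*1e3)
"
```

```text
[-1.0312 13.6445  8.    ] [-1.4796 24.6936  8.    ] tube [-0.37   57.8944  8.    ]
[ 8.0326 38.6501  8.    ]
[ 7.8005 56.8606  8.    ]
[ 7.8508 72.3032  8.    ]
[ 5.1356 33.5751  8.    ] [10.6934 25.0067 -6.    ]
```

carry_out --plan '[{"rot":[0,0,0],"xyz":[0.001,0,0],"grip":140},{"rot":[0,0,0],"xyz":[0.001,0.002,0],"grip":140},{"rot":[0,0,0],"xyz":[0.001,0.004,0],"grip":140},{"rot":[0,0,0],"xyz":[0.001,0.006,0],"grip":140},{"rot":[0,0,0],"xyz":[0.001,0.008,0],"grip":140},{"rot":[0,0,0],"xyz":[0.001,0.01,0],"grip":140},{"rot":[0,0,0],"xyz":[0.001,0.012,0],"grip":140}]'

```text
clock: 10.07
tool_pos: [0.4856, -0.1653, 0.1082]
eef_rot: [0.833, 0.553, -0.0, -0.001]
contact_force: [-0.1, 0.4, -1.7]
opening: 0.559
finger_force: 20.0
```

carry_out --plan '[{"rot":[0,0,0],"xyz":[0,0.0015,0],"grip":140},{"rot":[0,0,0],"xyz":[0,0.003,0],"grip":140},{"rot":[0,0,0],"xyz":[0,0.0045,0],"grip":140},{"rot":[0,0,0],"xyz":[0,0.006,0],"grip":140},{"rot":[0,0,0],"xyz":[0,0.0075,0],"grip":140}]'

```text
clock: 10.48
tool_pos: [0.4916, -0.1677, 0.1082]
eef_rot: [0.833, 0.554, -0.0, -0.001]
contact_force: [-1.4, 1.4, 0.8]
opening: 0.557
finger_force: 20.0
```

carry_out --plan '[{"rot":[0,0,0],"xyz":[0,0.0015,0],"grip":140},{"rot":[0,0,0],"xyz":[0,0.003,0],"grip":140},{"rot":[0,0,0],"xyz":[0,0.0045,0],"grip":140},{"rot":[0,0,0],"xyz":[0,0.006,0],"grip":140},{"rot":[0,0,0],"xyz":[0,0.0075,0],"grip":140}]'

```text
clock: 10.9
tool_pos: [0.4992, -0.1707, 0.1083]
eef_rot: [0.833, 0.554, -0.0, -0.001]
contact_force: [-2.0, 2.6, 2.3]
opening: 0.555
finger_force: 20.0
```

carry_out --plan '[{"rot":[0,0,0],"xyz":[0.0002,0.002,0],"grip":140},{"rot":[0,0,0],"xyz":[0.0002,0.004,0],"grip":140},{"rot":[0,0,0],"xyz":[0.0003,0.006,0],"grip":140},{"rot":[0,0,0],"xyz":[0.0003,0.008,0],"grip":140},{"rot":[0,0,0],"xyz":[0.0003,0.01,0],"grip":140}]'

```text
clock: 11.32
tool_pos: [0.5084, -0.1746, 0.1082]
eef_rot: [0.833, 0.553, -0.0, -0.001]
contact_force: [-3.4, 2.7, 4.2]
opening: 0.557
finger_force: 20.0
```

carry_out --plan '[{"rot":[0,0,0],"xyz":[0,0.002,0],"grip":140},{"rot":[0,0,0],"xyz":[0,0.004,0],"grip":140},{"rot":[0,0,0],"xyz":[0,0.006,0],"grip":140},{"rot":[0,0,0],"xyz":[0,0.008,0],"grip":140}]'

```text
clock: 11.65
tool_pos: [0.5145, -0.177, 0.1082]
eef_rot: [0.833, 0.554, -0.001, -0.002]
contact_force: [-5.8, 4.7, 6.3]
opening: 0.555
finger_force: 20.0
```

carry_out --plan '[{"rot":[0,0,0],"xyz":[0.0003,0,-0.0004],"grip":140},{"rot":[0,0,0],"xyz":[0.0003,0.001,-0.0004],"grip":140},{"rot":[0,0,0],"xyz":[0.0003,0.002,-0.0004],"grip":140},{"rot":[0,0,0],"xyz":[0.0003,0.003,-0.0004],"grip":140}]'

```text
clock: 11.98
tool_pos: [0.5196, -0.1791, 0.1085]
eef_rot: [0.833, 0.553, 0.0, -0.0]
contact_force: [0.3, 1.2, -2.7]
opening: 0.554
finger_force: 20.0
```

carry_out --plan '[{"rot":[0,0,0],"xyz":[0,0.0008,0],"grip":140},{"rot":[0,0,0],"xyz":[0,0.0016,0],"grip":140},{"rot":[0,0,0],"xyz":[0,0.0024,0],"grip":140}]'

```text
clock: 12.23
tool_pos: [0.5205, -0.1795, 0.1084]
eef_rot: [0.833, 0.553, -0.001, -0.001]
contact_force: [-2.2, 1.3, -0.7]
opening: 0.556
finger_force: 20.0
```

carry_out --plan '[{"rot":[0,0,0],"xyz":[0,0.0007,0],"grip":140},{"rot":[0,0,0],"xyz":[0,0.0014,0],"grip":140},{"rot":[0,0,0],"xyz":[0,0.002,0],"grip":140}]'

```text
clock: 12.48
tool_pos: [0.5231, -0.1805, 0.1087]
eef_rot: [0.833, 0.553, 0.0, -0.0]
contact_force: [-0.6, 1.4, 0.2]
opening: 0.561
finger_force: 20.0
```

carry_out --plan '[{"rot":[0,0,0],"xyz":[0,0.0006,0],"grip":140},{"rot":[0,0,0],"xyz":[0,0.0012,0],"grip":140}]'

```text
clock: 12.65
tool_pos: [0.5239, -0.1809, 0.1085]
eef_rot: [0.833, 0.553, -0.0, -0.001]
contact_force: [-1.9, 2.6, -0.0]
opening: 0.554
finger_force: 20.0
```

carry_out --plan '[{"rot":[0,0,0],"xyz":[0,0.0005,0],"grip":140},{"rot":[0,0,0],"xyz":[0,0.001,0],"grip":140}]'

```text
clock: 12.82
tool_pos: [0.524, -0.1809, 0.1084]
eef_rot: [0.833, 0.553, -0.001, -0.001]
contact_force: [-3.9, 3.0, 1.9]
opening: 0.556
finger_force: 20.0
```

carry_out --plan '[{"rot":[0,0,0],"xyz":[0,0.0005,0],"grip":140},{"rot":[0,0,0],"xyz":[0,0.001,0],"grip":140}]'

```text
clock: 12.98
tool_pos: [0.524, -0.1809, 0.1084]
eef_rot: [0.833, 0.554, -0.001, -0.002]
contact_force: [-5.3, 2.7, 3.1]
opening: 0.561
finger_force: 20.0
```

carry_out --plan '[{"rot":[0,0,0],"xyz":[0,0.0007,0],"grip":140},{"rot":[0,0,0],"xyz":[0,0.0014,0],"grip":140},{"rot":[0,0,0],"xyz":[0,0.0014,0],"grip":140}]'

```text
clock: 13.23
tool_pos: [0.5241, -0.1809, 0.1084]
eef_rot: [0.833, 0.554, -0.002, -0.003]
contact_force: [-6.8, 4.7, 5.9]
opening: 0.56
finger_force: 20.0
```

carry_out --plan '[{"rot":[0,0,0],"xyz":[0.0003,0.0,-0.0004],"grip":140},{"rot":[0,0,0],"xyz":[0.0003,0.0007,-0.0004],"grip":140},{"rot":[0,0,0],"xyz":[0.0003,0.0012,-0.0004],"grip":140},{"rot":[0,0,0],"xyz":[0.0003,0.0012,-0.0004],"grip":140}]'

```text
clock: 13.57
tool_pos: [0.5241, -0.181, 0.1083]
eef_rot: [0.833, 0.554, -0.003, -0.004]
contact_force: [-7.5, 5.1, 3.8]
opening: 0.557
finger_force: 20.0
```

The stop is firm: no more travel at about 9 N, and the depth matches. Let the ring out slowly, keeping the light push on.

carry_out --plan '[{"rot":[0,0,0],"xyz":[0,0,0],"grip":110},{"rot":[0,0,0],"xyz":[0,0,0],"grip":107},{"rot":[0,0,0],"xyz":[0,0,0],"grip":104},{"rot":[0,0,0],"xyz":[0,0,0],"grip":101},{"rot":[0,0,0],"xyz":[0,0,0],"grip":98},{"rot":[0,0,0],"xyz":[0,0,0],"grip":95},{"rot":[0,0,0],"xyz":[0,0,0],"grip":95}]'

```text
clock: 14.15
tool_pos: [0.5267, -0.1821, 0.1085]
eef_rot: [0.833, 0.553, -0.001, -0.002]
contact_force: [-5.0, 2.9, 0.1]
opening: 0.623
finger_force: 2.8
```

carry_out --plan '[{"rot":[0,0,0],"xyz":[0,0.0007,0],"grip":92},{"rot":[0,0,0],"xyz":[0,0.0014,0],"grip":92},{"rot":[0,0,0],"xyz":[0,0.002,0],"grip":92},{"rot":[0,0,0],"xyz":[0,0.0026,0],"grip":92}]'

```text
clock: 14.48
tool_pos: [0.5273, -0.1824, 0.1083]
eef_rot: [0.833, 0.553, -0.003, -0.003]
contact_force: [-9.6, 4.9, 3.9]
opening: 0.642
finger_force: 5.1
```

carry_out --plan '[{"rot":[0,0,0],"xyz":[0,-0.003,0],"grip":60},{"rot":[0,0,0],"xyz":[0,-0.006,0],"grip":20},{"rot":[0,0,0],"xyz":[0,-0.006,0],"grip":0},{"rot":[0,0,0],"xyz":[0,-0.006,0],"grip":0},{"rot":[0,0,0],"xyz":[0,-0.006,0],"grip":0}]'

```text
clock: 14.9
tool_pos: [0.5261, -0.1815, 0.1093]
eef_rot: [0.833, 0.553, 0.001, 0.0]
contact_force: [-0.6, -0.2, 0.3]
opening: 0.986
finger_force: 0.0
```

```bash
python3 -c "
from h import *
im=shot('wF');s=r.get_state();print(s['tool_pos'],s['contact_force'],s['opening'],s['clock'])
a=cv2.imread('pics/wA2.png')
f=lambda i:cv2.resize(i[240:340,220:420],(600,300),interpolation=cv2.INTER_CUBIC)
cv2.imwrite('pics/wFc.png',np.vstack([f(a),f(im)]))
"
```

```text
[ 0.5259 -0.1814  0.1092] [0.5941 0.523  0.4474] 0.9991358359739 14.95
```

View pics/wFc.png

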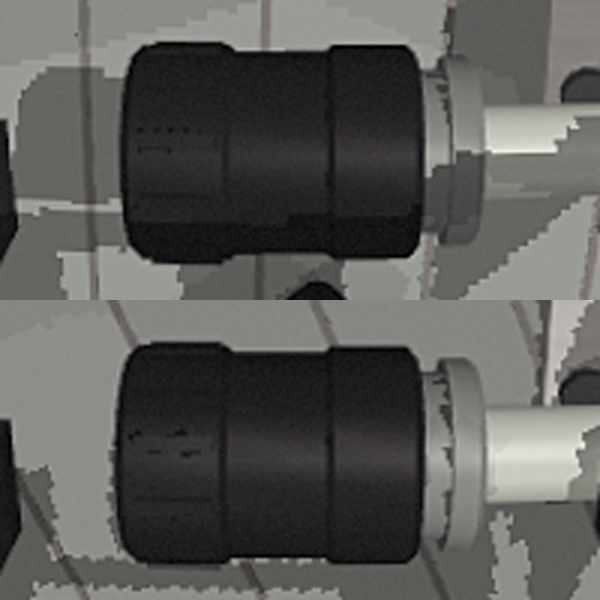

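Top is A at the start, bottom is B now. The ring stands out the same distance in both (face at x≈485), so the cap is home and locked. Withdraw upward.

carry_out --plan '[{"rot":[0,0,0],"xyz":[0,0,-0.01],"grip":0},{"rot":[0,0,0],"xyz":[0,0,-0.03],"grip":0},{"rot":[0,0,0],"xyz":[0,0,-0.06],"grip":0},{"rot":[0,0,0],"xyz":[0,0,-0.09],"grip":0},{"rot":[0,0,0],"xyz":[0,0,-0.1],"grip":0},{"rot":[0,0,0],"xyz":[0,0,-0.1],"grip":0}]'

```text
clock: 15.45
tool_pos: [0.5273, -0.1815, 0.2123]
eef_rot: [0.833, 0.553, 0.002, 0.002]
contact_force: [-0.4, -0.5, -0.1]
opening: 0.998
finger_force: 0.0
```

```bash
python3 -c "
from h import *
print(r.get_state()['tool_pos'],r.finish_job())"
```

```text
the job is handed in; nothing more can be done
[ 0.5273 -0.1815  0.2123] None
```

The stop end came off outlet A with its ring held in and is now fully home on outlet B's tube. Its ring is sprung back out; the last picture shows it proud by the same amount as at the start. The job was handed in at about 15.5 s, and no result came back from the hand-in.

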